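# Book one drying period and hold the start knob in

## Robot

A 6-joint arm with a two-finger parallel gripper is mounted at the origin on a cart in front of the work surface, level with it; the furniture and walls round the work are solid. World frame = base frame: x ahead of the robot, y to its left, z up, the work surface at z = 0. Lengths are in m, angles in rad, forces in N, time in s.
With the tool pointing down it reaches from about 0.375 to 0.975 m from the base axis. Payload 3.8 kg.
Tool frame: the origin (TCP) lies midway between the tips of the shut fingers; the grasp point (between the pads) lies 19 mm behind it (manip.pinch_z is the x of the grasp point in the tool frame, in m); x points along the fingers, y is the direction in which the jaws open and shut, and the axes are right-handed (so a half turn about x gives the same grasp; the last joint's range is limited). The gripper opens to 85 mm and grips with 20 to 120 N. Pads are 22 mm wide; open, the fingers measure 114 mm over their backs; the gripper's body (76 mm by 85 mm) begins 54 mm behind the grasp point. The pads swing forward as they close: fully open they stand 13 mm farther back than shut.
Start: joints at [-1.263, 0.264, 1.604, -0, 1.274, -0.037], TCP at [0.228, -0.635, 0.231] pointing down, gripper open.
Joint ranges: [-2.63, 2.63], [-0.94, 2.18], [0.31, 2.57], [-1.31, 4.45], [0, 2.66], [-2.55, 2.55]. Speed limits (rad/s): [2.57, 2.57, 3.14, 3.14, 3.14, 3.14].

## Interface

Orientations are given as a unit quaternion [w, x, y, z].
In Python, from bench import manip, optics, models gives the robot as it stands.
- The arm moves only by the tool arm_command, never from a script. Its argument "rows" is one flat list of numbers, 5 for each row, row after row: the shift along the tool's x, y, z normalised to -1 to 1, where 1 is 0.8 m, then the turn about the tool's x normalised to -1 to 1, where 1 is 0.08 rad, then the gripper command: -1 is shut, 1 is fully open, values between are in proportion. A call has 1 to 12 rows; each row shifts and turns the commanded pose from where the row before left it, along the tool's axes as they then stand; what a row does not reach is not made up. A row lasts 1/8 s, in which the tool goes at most 62.5 mm and 10.7 degrees, less where a joint would pass 70% of its speed; a pose out of reach is approached as far as the arm can. A call with a number of a shift or a turn outside -1 to 1 is refused whole. A call with a gripper value outside its range is refused whole. The fingers move at their own pace and stop on an object; "grip_force" is the grip in N (left out, the last holds). Time passes only in rows, so rows that do not move let the fingers close. It gives the time, the measured TCP pose, the force and the opening at its end, in the units of the state.
- manip.observe(): the state, without advancing time (a new reading comes with each control period).
- optics.read_camera(name): name is "scene" or "top" or "wrist"; returns (picture, depth): 480x640x3 uint8, blue, green, red; 480x640 float32, m along the optical axis (not along the pixel's ray), 0 where there is no reading.
- optics.camera_info(name): a dict with "vfov" (degrees; the focal length in pixels is half the picture's height over the tangent of half this angle, whatever the lens; pixels are square), "cx", "cy" (the principal point, pixels), "distortion" ([k1, k2, p1, p2, k3] as OpenCV has them; the pictures are not rectified), "rvec" (rotation vector, rad) and "tvec" (3), from world to camera coordinates, as OpenCV has them. Camera axes: x right, y down, z forward; pixel columns grow to the right and rows downward; lengths in m; the calibration is good to about 2 mm. A picture is of the moment at which its call begins: read the wrist's pose just before it. camera_info takes no time and is no camera call; for the wrist camera it gives the pose at the moment of the call.
- manip.job_done(): hands the job in, once; it reports no verdict.
Trained networks look in the newest picture that a camera, given by its name, has taken for a name from the list of things; names that differ only in an ending like _2 or _b are one class to them, and where a whole thing is asked for, a point or a joint stands for the part that bears it (a point fixed in the world has none). Each returns a list of dicts, best first, with "score" (0 to 1); they miss things now and then, are a little off and sometimes report something else, mostly with a low value. They report only what shows in the picture. A call takes as long as a camera call. They do not tell look-alikes from the thing itself.
- models.masks_of(name, camera): "pixels" (480x640 bool, what is visible of it) and "bbox" ([left, top, right, bottom] in pixels, round what is visible of it).
The state is a dict: "t": time; "joint_pos": joint angles; "dq": joint speeds; "tau": joint torques, N m; "tcp_pos": TCP position; "orientation": TCP orientation; "contact_force": force on the tool from outside, world axes, zero at the start; "moment": the same for the moment, N m; "finger_gap": finger opening in m.
Only numpy, scipy, OpenCV 4.12 (cv2) and the standard library are available. Lean on these libraries where they do the work, as an engineer would, in place of code of your own. Each camera call takes 0.05 s, during which the arm holds its last target.

## Task

Start the shared dryer from the white run meter on the worktop: book one drying period, and only one, by swinging the meter's lever all the way round to its stop and letting it spring back to rest, so that the disc moves on one mark. Then take the loose start knob, turn it so that the flat in its bore matches the flat on the start spindle, push it fully home and press it right down against the spindle's spring. The dryer starts up only while the knob is held in, so finish still holding the knob pressed fully down; leave the roll of masking tape and the two clothes pegs near the front edge where they are.

Things in the scene. Friction and masses are not known exactly. Their poses are not given: they have to be found in the camera images.
- run_meter: Run meter: white box 150 mm deep (its x), 250 wide (y), 60 high, aluminium face plate on top, fixed to the worktop, its vented front facing its own -x, roughly to the robot. Origin: centre of its underside; z up. Lever pivot at x, y = (20, 60) mm, spindle axis at (-5, -68) mm. Two 6 mm steel stop pins, 13 mm high, stand on the plate 48 mm from the pivot, at either end of the lever's swing.
- run_lever (a joint): Swing of the lever on the meter about its upright pivot: 0 at rest, 0.99 rad at its stop, growing clockwise seen from above. At rest it points to the meter's -x turned 0.35 rad towards -y (towards the spindle), at the stop to -x turned 0.64 rad towards +y. Let go, it springs back in about half a second. Force at the peg 1 N at rest to 2 N at the stop, 1 N more if moved fast.
- lever_peg (a point): Top centre of the upright black finger peg at the lever's free end, 65 mm from the pivot. Peg 12 mm thick, its top 94 mm above the worktop; it stands 22 mm up from the steel arm, whose top is 72 mm above the worktop.
- booking_disc (a joint): Turn of the white 52 mm disc under the lever's hub (dark pointed mark, ten ticks round it): 0 at the start, growing clockwise. A pawl on the lever carries it along over the last 0.63 rad of a full forward swing and it stays when the lever springs back: 0.63 rad, one mark, is one period booked; every further swing books another.
- spindle (a joint): How far the start spindle is pressed down: 0 at rest, 0.006 m at its stop. Its spring pushes up with 5 N at rest, rising to 9 N when fully in; it comes up again when let go.
- spindle_seat (a point): On the spindle axis, on top of its dark 30 mm collar, 70 mm above the worktop at rest. Above it the steel D-shaft: 12 mm thick, 19 tall, flat 3 mm off the axis, last 3 mm tapered in 2 mm all round. z up; the flat faces -x of this frame, as does a pointed tab on the collar (tip 22 mm off the axis). Turned up to 0.5 rad either way from the meter's -x; stiff, a light touch does not turn it.
- start_knob: Loose white knob standing bore down: skirt 48 mm wide, 6 high; on it a bar grip 22 mm wide (its y), flat parallel sides, top 32 mm above the underside, from x = +20 to a pointed nose at x = -27 mm with a dark line. Origin: centre of the underside, on the bore axis; z up. D-bore 21 mm deep, 14 wide, its flat 4 mm off the axis on the -x (nose) side. Home, the underside rests on the collar. 45 g.
- knob_pointer (a point): The knob's nose, 26 mm along the knob's -x from its axis, 16 mm above its underside.
- masking_tape: Roll of masking tape lying flat, 97 mm wide, 25 mm high; to be left alone. Origin: centre of its underside.
- peg_a: Wooden clothes peg near the front edge, 72 mm long, 10 mm high; to be left alone.
- peg_b: Another wooden clothes peg near the front edge, 73 mm long, 10 mm high; to be left alone.
There are look-alikes about, which are no part of the job. What is meant by the start_knob is not purple, and is the larger of those in its own colour.

How it is judged:
By the outcome, as a careful person would: the job done as asked, in the order asked, and still so for the second after the job is handed in, while the arm keeps its last pose, push and grip.
It also fails if it takes over 54 s, if anything falls off the work surface, if the arm or the gripper's body presses on something with over 40 N, if the wrist force passes 120 N, or if a joint passes its speed limit or range.

## Working session

There is one attempt and no reset: what is moved stays moved. The work goes in short steps, Python scripts to look and compute and a tool call to move; the robot and the scene stay as the last step left them, time stands still between calls to the robot, and variables do not carry over. Pictures are saved under pics/ and viewed, and the job is handed in when it is done.

Besides the shell and the picture viewer there is one more tool, called after "Emit:" by a JSON object that holds its "api" and its "payload". arm_command: Moves the arm, as the interface text tells. Its arguments: {"type":"object","properties":{"rows":{"type":"array","items":{"type":"number"}},"grip_force":{"type":"number"}},"required":["rows"]}

```bash
ls; mkdir -p pics
python3 - <<'E'
from bench import manip, optics, models
import cv2,numpy as np
print(manip.observe(), manip.pinch_z)
for n in("scene","top","wrist"):
    im,d=optics.read_camera(n); cv2.imwrite(f"pics/{n}0.png",im); np.save(f"{n}0.npy",d); print(n,optics.camera_info(n))
E
```

```text
pics
{'t': 0.0, 'joint_pos': array([-1.26292617e+00,  2.64815467e-01,  1.60540279e+00, -3.28279151e-06,
        1.27366255e+00, -3.69242137e-02]), 'dq': array([-0.00055107, -0.00025257, -0.00092698,  0.00071563,  0.00100575,
       -0.00066698]), 'tau': array([ 2.21355345e-03, -5.15109909e+01, -3.67311502e+01,  9.26087819e-05,
        1.29774614e-02,  7.59644678e-06]), 'tcp_pos': array([ 0.22791136, -0.63457927,  0.22990447]), 'orientation': array([-0.12049911, -0.69651402, -0.12210195,  0.69673474]), 'contact_force': array([-0.8793759 , -0.35783963, -0.46937935]), 'moment': array([-0.03452526, -0.01769166, -0.00262082]), 'finger_gap': 0.08547034019790956} -0.0187
scene {'vfov': 51.04027123638415, 'cx': 318.0230883948427, 'cy': 227.0280060549505, 'distortion': array([0.03297213, 0.        , 0.        , 0.        , 0.        ]), 'rvec': array([ 0.83706923, -2.23572057,  1.39894256]), 'tvec': array([0.37950667, 0.23981856, 0.69760207])}
top {'vfov': 55.28356345364939, 'cx': 316.1480653805446, 'cy': 234.60221958659767, 'distortion': array([-0.07779401,  0.        ,  0.        ,  0.        ,  0.        ]), 'rvec': array([ 2.17214467, -2.12894223,  0.17616778]), 'tvec': array([-0.04333432,  0.53413301,  0.88649495])}
wrist {'vfov': 71.27705064869461, 'cx': 314.60386003615946, 'cy': 239.7208640074117, 'distortion': array([-0.0467282,  0.       ,  0.       ,  0.       ,  0.       ]), 'rvec': array([-2.3553083 ,  1.65881025,  0.25763018]), 'tvec': array([-0.673902  , -0.03786193,  0.38050229])}
```

View pics/scene0.png

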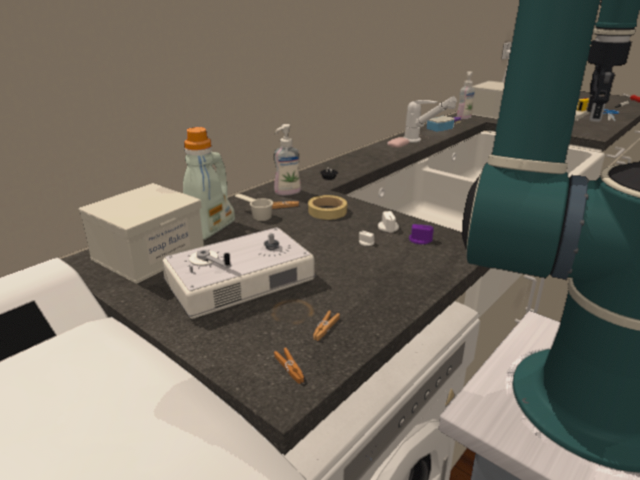

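View pics/top0.png

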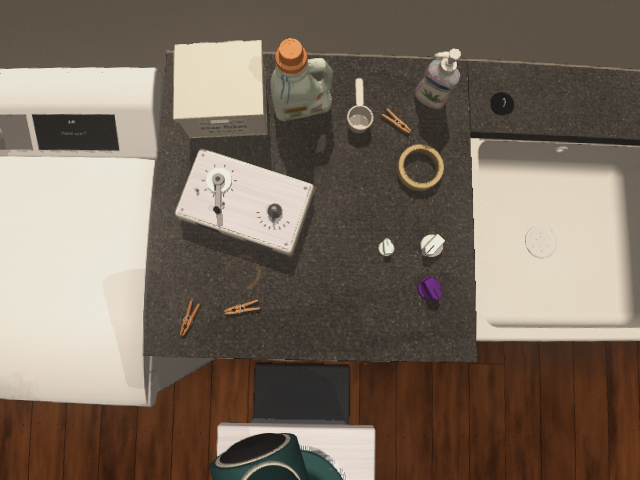

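View pics/wrist0.png

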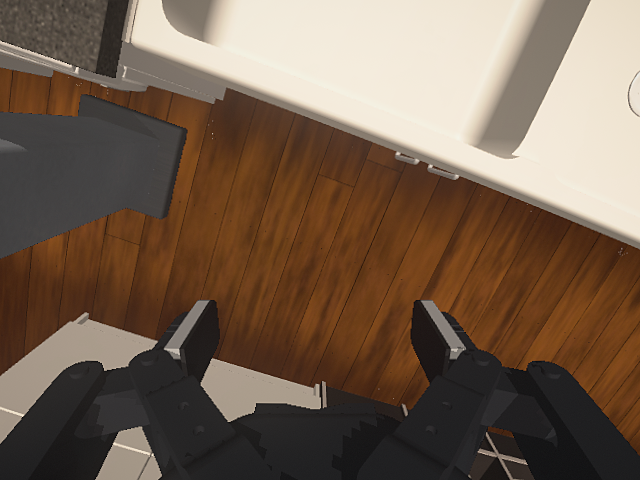

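The top view shows the meter at about (245,200), with the lever hub at (218,180), peg at (216,210) and spindle at (274,211). The larger white knob is at (432,245), the small look-alike at (387,247) and the purple one at (430,289). I'll zoom in and measure.

```bash
cat > h.py <<'E'
import numpy as np,cv2
from bench import manip, optics, models
from scipy.spatial.transform import Rotation as R
def cam(info):
    f=240/np.tan(np.radians(info["vfov"]/2)); K=np.array([[f,0,info["cx"]],[0,f,info["cy"]],[0,0,1]])
    return K,np.array(info["distortion"]),cv2.Rodrigues(np.array(info["rvec"]))[0],np.array(info["tvec"])
def onz(info,uv,z):
    K,D,Rm,t=cam(info); p=cv2.undistortPoints(np.array(uv,float).reshape(-1,1,2),K,D)[:,0]
    d=np.c_[p,np.ones(len(p))]@Rm; c=-Rm.T@t
    return c+d*((z-c[2])/d[:,2])[:,None]
def cloud(info,depth):
    K,D,Rm,t=cam(info); v,u=np.mgrid[:480,:640]; 
    p=cv2.undistortPoints(np.stack([u,v],-1).reshape(-1,1,2).astype(float),K,D)[:,0]
    P=(np.c_[p,np.ones(len(p))]*depth.reshape(-1,1)-t)@Rm
    return P.reshape(480,640,3)
def proj(info,P):
    K,D,Rm,t=cam(info); return cv2.projectPoints(np.array(P,float).reshape(-1,1,3),Rm,t,K,D)[0][:,0]
E
python3 - <<'E'
from h import *
im=cv2.imread("pics/top0.png"); d=np.load("top0.npy"); P=cloud(optics.camera_info("top"),d)
a=cv2.resize(im[140:265,165:325],None,fx=5,fy=5,interpolation=cv2.INTER_CUBIC)
b=cv2.resize(im[220:310,365:465],None,fx=6,fy=6,interpolation=cv2.INTER_CUBIC)
cv2.imwrite("pics/a.png",a);cv2.imwrite("pics/b.png",b)
for u,v in [(218,180),(216,210),(274,211),(245,190),(340,250),(432,245),(387,247),(430,289),(400,200)]: print((u,v),P[v,u].round(4))
# plate points
m=(P[...,2]>.054)&(P[...,2]<.066); m[:140]=0;m[260:]=0;m[:,:170]=0;m[:,320:]=0
n,l,s,c=cv2.connectedComponentsWithStats(m.astype(np.uint8)); k=1+np.argmax(s[1:,4])
pts=P[l==k][:,:2]; print(s[k],P[l==k][:,2].mean())
print(cv2.minAreaRect((pts*1000).astype(np.float32)))
E
```

```text
(218, 180) [0.6351 0.1647 0.0744]
(216, 210) [0.5707 0.1615 0.0927]
(274, 211) [0.5739 0.051  0.0789]
(245, 190) [0.6201 0.1126 0.0572]
(340, 250) [ 5.092e-01 -8.390e-02  3.000e-04]
(432, 245) [ 0.5198 -0.2713  0.0303]
(387, 247) [ 0.5151 -0.1798  0.0203]
(430, 289) [ 0.4296 -0.2649  0.0335]
(400, 200) [ 0.6208 -0.2126 -0.0038]
[ 176  149  138  103 8033] 0.05919104455123793
((601.7255859375, 114.00799560546875), (248.372802734375, 148.78196716308594), 73.19294738769531)
```

View pics/a.png

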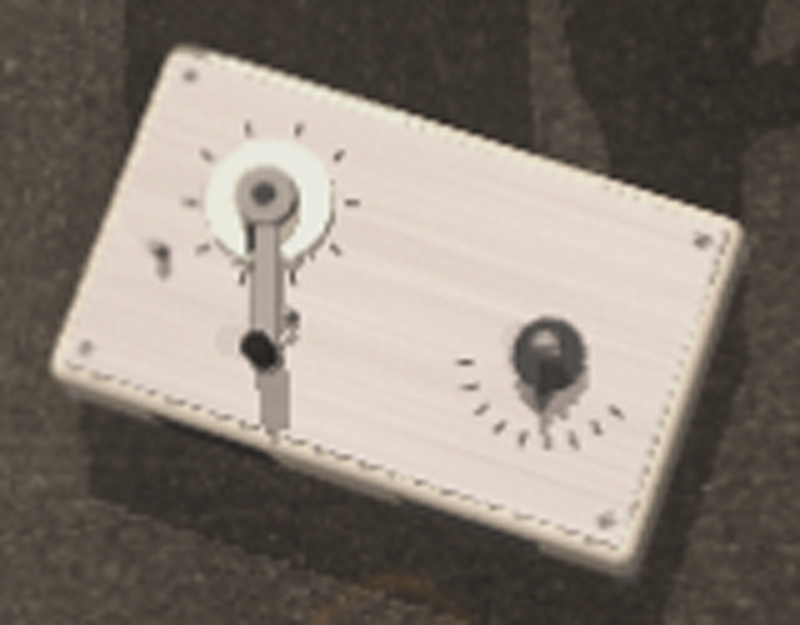

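View pics/b.png

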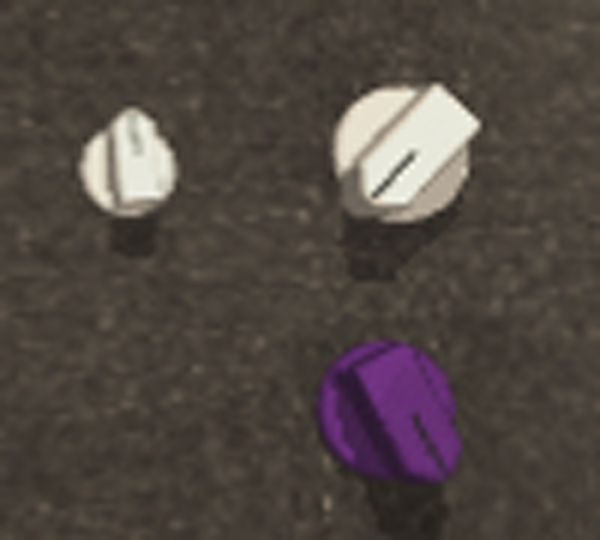

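Run:
```python
from h import *
s=manip.observe(); q=s["orientation"]; Rt=R.from_quat(q[[1,2,3,0]]).as_matrix(); print(Rt.round(3))
i=optics.camera_info("wrist"); K,D,Rm,t=cam(i); c=-Rm.T@t
print("cam in tool",(Rt.T@(c-s["tcp_pos"])).round(4), "axes in tool\n",(Rt.T@Rm.T).round(3))
# knob
ti=optics.camera_info("top")
f=lambda x,y:(365+(x-2.5)/6,220+(y-2.5)/6)
print("nose/back top pts", onz(ti,[f(375,200),f(460,105),f(415,155),f(375,195)],.032).round(4))
P=cloud(ti,np.load("top0.npy")); 
m=P[225:265,415:450].reshape(-1,3); m=m[m[:,2]>.025]; print(cv2.minAreaRect((m[:,:2]*1000).astype(np.float32)), len(m), m[:,:2].mean(0), np.median(m[:,2]))
g=lambda x,y:(165+(x-2)/5,140+(y-2)/5)
print("collar,tip",onz(ti,[g(549,352),g(543,430),g(543,412)],.07).round(4))
```

```text
[[-0.001  0.338 -0.941]
 [ 0.002 -0.941 -0.338]
 [-1.    -0.002 -0.   ]]
cam in tool [-0.1431 -0.0002 -0.0777] axes in tool
 [[-0.    -0.302  0.953]
 [ 1.    -0.001 -0.   ]
 [ 0.001  0.953  0.302]]
nose/back top pts [[ 0.5031 -0.2603  0.032 ]
 [ 0.5364 -0.2904  0.032 ]
 [ 0.5188 -0.2744  0.032 ]
 [ 0.5048 -0.2604  0.032 ]]
((458.15533447265625, -161.67237854003906), (31.890380859375, 305.7568359375), 29.30776023864746) 246 [ 0.51718108 -0.2672639 ] 0.03109842289068638
collar,tip [[0.5777 0.051  0.07  ]
 [0.5465 0.0523 0.07  ]
 [0.5536 0.0526 0.07  ]]
```

Emit:
{"api": "arm_command", "payload": {"rows": [0,-0.0387,-0.0624,0,1,0,-0.0387,-0.0624,0,1,0,-0.0387,-0.0624,0,1,0,-0.0387,-0.0624,0,1,0,-0.0387,-0.0624,0,1,0,-0.0387,-0.0624,0,1,0,-0.0387,-0.0624,0,1,0,-0.0387,-0.0624,0,1,0,0,0,0,1,0,0,0,0,1]}}

```text
t: 1.4
tcp_pos: [0.52, -0.2671, 0.2309]
orientation: [-0.122, -0.696, -0.122, 0.697]
contact_force: [-1.1, 0.3, 0.2]
finger_gap: 0.0855
```

Run:
```python
from h import *
s=manip.observe(); print(s["t"],s["tcp_pos"],s["joint_pos"],s["contact_force"])
i=optics.camera_info("wrist"); im,d=optics.read_camera("wrist"); cv2.imwrite("pics/w1.png",im); np.save("w1.npy",d)
import pickle; pickle.dump((s,i),open("w1.pkl","wb"))
```

```text
1.4 [ 0.51998475 -0.26708774  0.23090537] [-5.16705854e-01  9.48364579e-02  1.80240537e+00 -7.21157999e-04
  1.24516992e+00  7.08404188e-01] [-1.14315562  0.28721352  0.169498  ]
```

View pics/w1.png

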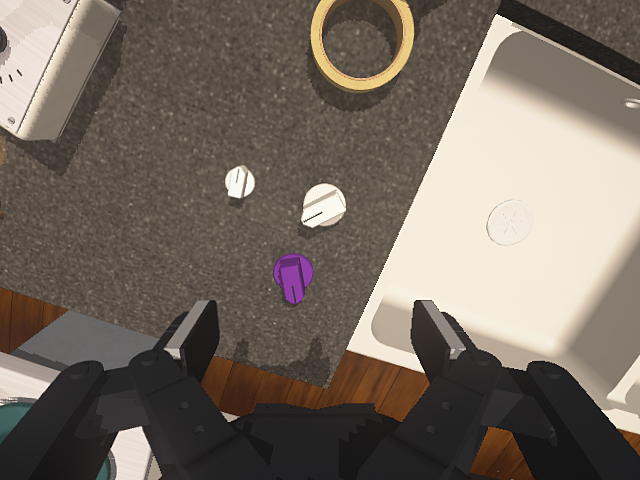

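The wrist view shows the knob at (324,206), nose pointing to (303,222). The purple look-alike is at (293,278) and the small one at (240,182). Next I'll fit the knob pose from colour and depth.

```bash
cat > fitk.py <<'E'
from h import *
import pickle,sys
s,i=pickle.load(open("w1.pkl","rb")); im=cv2.imread("pics/w1.png"); P=cloud(i,np.load("w1.npy"))
u0,v0,u1,v1=295,175,355,235
sub=P[v0:v1,u0:u1]; 
print("table z",np.median(P[300:330,270:300,2]))
top=sub[(sub[...,2]>.029)&(sub[...,2]<.036)]
print(len(top),np.median(top[:,2]),cv2.minAreaRect((top[:,:2]*1000).astype(np.float32)))
sk=sub[(sub[...,2]>.0035)&(sub[...,2]<.009)]
print("skirt",len(sk),cv2.minEnclosingCircle((sk[:,:2]*1000).astype(np.float32)),np.median(sk[:,2]))
cv2.imwrite("pics/w1c.png",cv2.resize(im[v0:v1,u0:u1],None,fx=10,fy=10,interpolation=cv2.INTER_CUBIC))
E
python3 fitk.py
```

```text
table z 0.00021446575425199924
888 0.03222349301623895 ((522.3599853515625, -273.6564636230469), (22.45760726928711, 47.17165756225586), 47.27437973022461)
skirt 517 ((524.052978515625, -274.66949462890625), 25.76320457458496) 0.0061766717051649515
```

View pics/w1c.png

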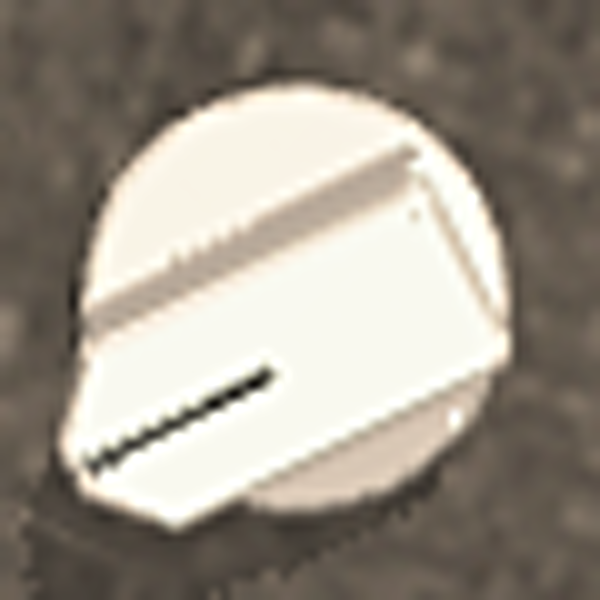

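Emit:
{"api": "arm_command", "payload": {"rows": [0,-0.0686,-0.0345,0,1,0,-0.0686,-0.0345,0,1,0,-0.0686,-0.0345,0,1,0,-0.0686,-0.0345,0,1,0,-0.0686,-0.0345,0,1,0,-0.0686,-0.0345,0,1,0,-0.0686,-0.0345,0,1,0,0,0,0.97,1,0,0,0,0.97,1,0,0,0,0.97,1,0,0,0,0.97,1]}}

```text
t: 2.82
tcp_pos: [0.5725, 0.1577, 0.2311]
orientation: [-0.01, -0.707, -0.01, 0.707]
contact_force: [-0.1, 0.4, 0.3]
finger_gap: 0.0853
```

Emit:
{"api": "arm_command", "payload": {"rows": [0,0,0,0.97,-0.18,0,0,0,0.97,-0.18,0,0,0,0.97,-0.18,0,0,0,0.97,-0.18,0,0,0,0.97,-0.18,0,0,0,0,-0.18]}}

```text
t: 3.58
tcp_pos: [0.5726, 0.1578, 0.2312]
orientation: [0.125, -0.696, 0.125, 0.696]
contact_force: [0.3, 0.2, -0.6]
finger_gap: 0.0349
```

Run:
```python
from h import *
import pickle
s=manip.observe(); print(s["t"],s["tcp_pos"],s["joint_pos"],s["contact_force"],s["finger_gap"])
q=s["orientation"]; print(R.from_quat(q[[1,2,3,0]]).as_matrix().round(3))
i=optics.camera_info("wrist"); im,d=optics.read_camera("wrist"); cv2.imwrite("pics/w2.png",im); np.save("w2.npy",d)
pickle.dump((s,i),open("w2.pkl","wb"))
```

```text
3.575 [0.57255133 0.15783334 0.23119205] [ 2.27218185e-01  1.11979998e-01  1.78303649e+00 -3.06474269e-04
  1.24680319e+00  2.15347258e+00] [ 0.32872911  0.1537547  -0.55324041] 0.034919508737816664
[[-0.    -0.348 -0.938]
 [-0.    -0.938  0.348]
 [-1.     0.     0.   ]]
```

View pics/w2.png

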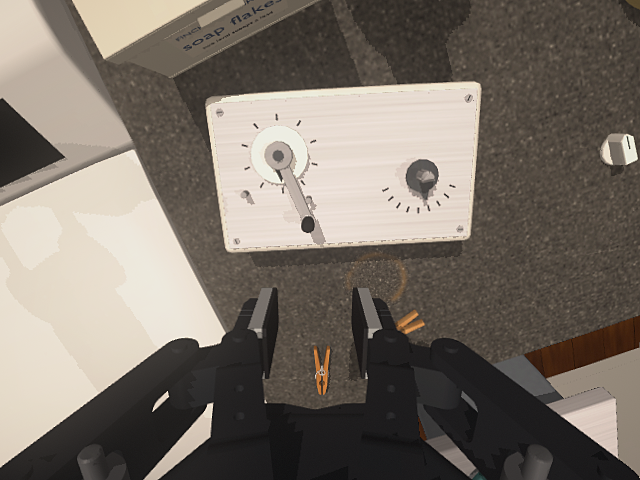

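This view shows the peg top at (308,225), the hub at (278,156), the collar at (422,176) and the collar tab pointing to about (425,200). I'll refine these.

Run:
```python
from h import *
import pickle
s,i=pickle.load(open("w2.pkl","rb")); im=cv2.imread("pics/w2.png"); P=cloud(i,np.load("w2.npy"))
m=(P[...,2]>.056)&(P[...,2]<.0635); m[:70]=0;m[255:]=0;m[:,:195]=0;m[:,490:]=0
n,l,st,c=cv2.connectedComponentsWithStats(m.astype(np.uint8)); k=1+np.argmax(st[1:,4])
p=P[l==k]; r=cv2.minAreaRect((p[:,:2]*1000).astype(np.float32)); print(np.median(p[:,2]),r)
reg=P[205:245,290:325]; pg=reg[reg[...,2]>.086]; print("peg",len(pg),pg.mean(0),pg[:,2].max())
reg=P[150:215,395:450].reshape(-1,3); 
sh=reg[reg[:,2]>.083]; print("shaft top",len(sh),sh.mean(0))
c=reg[(reg[:,2]>.067)&(reg[:,2]<.073)]; print("collar",len(c),cv2.minEnclosingCircle((c[:,:2]*1000).astype(np.float32)))
for a in (c,): np.save("collar.npy",a)
# rectified views at z=.07 and .089 around spindle, scale 0.1mm->  (world -> px)
for z,nm in((.07,"r70"),(.089,"r89")):
    N=600; sc=.0001; u,v=np.meshgrid(np.arange(N),np.arange(N))
    X=.577+(N/2-v)*sc; Y=.0505+(N/2-u)*sc
    q=proj(i,np.stack([X,Y,np.full_like(X,z)],-1)).astype(np.float32).reshape(N,N,2)
    cv2.imwrite(f"pics/{nm}.png",cv2.remap(im,q[...,0],q[...,1],cv2.INTER_CUBIC))
```

```text
0.06036817844198969 ((603.6357421875, 115.90350341796875), (246.60556030273438, 146.59420776367188), 72.8504638671875)
peg 151 [0.57781497 0.1629921  0.0985701 ] 0.3742617975963352
shaft top 160 [0.58569013 0.06045669 0.11318371]
collar 681 ((575.0342407226562, 53.5733757019043), 18.319501876831055)
```

View pics/r70.png

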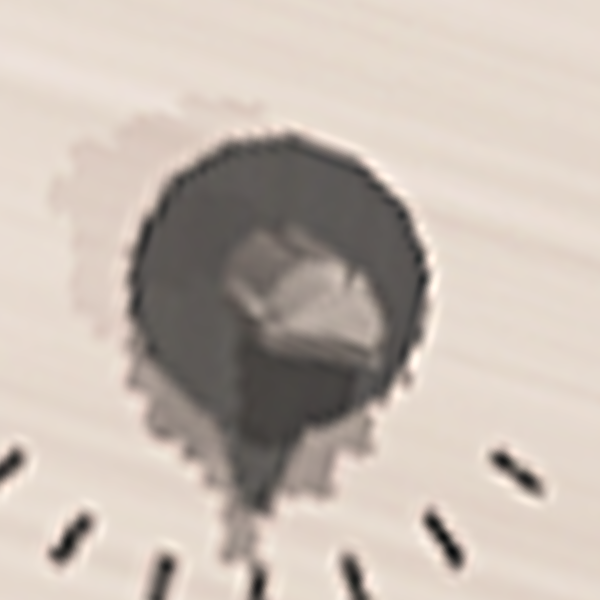

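View pics/r89.png

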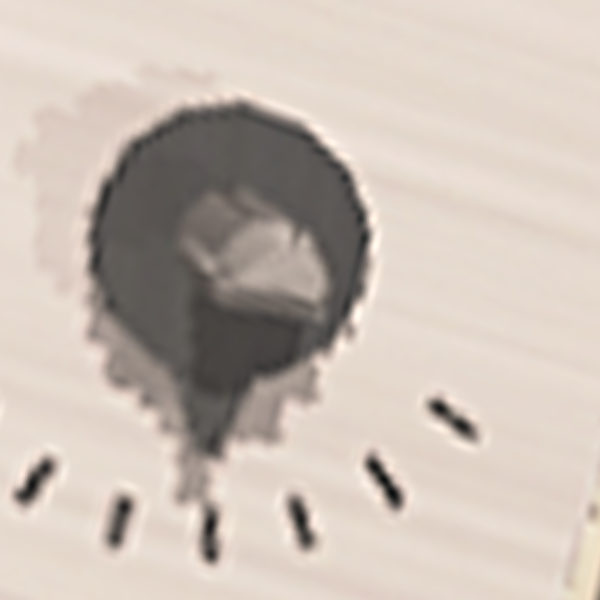

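Emit:
{"api": "arm_command", "payload": {"rows": [0.064,-0.0084,0,0,-0.18,0.064,0,0,0,-0.18,0.064,0,0,0,-0.18,0,0,0,0,-0.18,0,0,0,0,-0.18]}}

```text
t: 4.25
tcp_pos: [0.5759, 0.1659, 0.0794]
orientation: [-0.125, 0.697, -0.124, -0.695]
contact_force: [0.4, -0.3, 0.5]
finger_gap: 0.0351
```

```bash
cat > shot.py <<'E'
from h import *
import pickle,sys
n=sys.argv[1]
s=manip.observe(); print(s["t"],s["tcp_pos"].round(4),s["contact_force"].round(2),s["finger_gap"],s["joint_pos"].round(2))
i=optics.camera_info("wrist"); im,d=optics.read_camera("wrist"); cv2.imwrite(f"pics/{n}.png",im); np.save(f"{n}.npy",d); pickle.dump((s,i),open(f"{n}.pkl","wb"))
if len(sys.argv)>2:
    j,d=optics.read_camera(sys.argv[2]); cv2.imwrite(f"pics/{n}_{sys.argv[2]}.png",j)
E
python3 shot.py w3 scene
```

```text
4.25 [0.5759 0.1659 0.0794] [ 0.42 -0.32  0.52] 0.0350692685537845 [ 0.24  0.26  1.91 -0.    0.97  2.16]
```

View pics/w3.png

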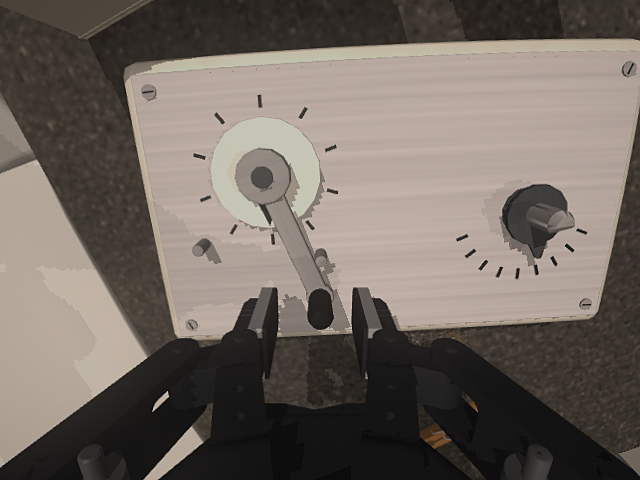

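The peg at (320,305) sits centred between the fingers. I'll lower slightly and swing.

Emit:
{"api": "arm_command", "payload": {"rows": [0.0035,-0.015,0,0,-0.18,0,-0.015,0,0,-0.18,0,-0.015,0,0,-0.18,0,-0.015,0,0,-0.18,0,-0.013,-0.002,0,-0.18,0,-0.008,-0.003,0,-0.18,0,0,0,0,-0.18]}}

```text
t: 5.22
tcp_pos: [0.6013, 0.2258, 0.0749]
orientation: [-0.124, 0.696, -0.124, -0.696]
contact_force: [-0.4, -3.2, 1.0]
finger_gap: 0.0351
```

```bash
python3 shot.py w4
```

```text
5.225 [0.6013 0.2258 0.0749] [-0.4  -3.15  1.02] 0.03512212922338573 [0.32 0.34 1.82 0.   0.99 2.24]
```

View pics/w4.png

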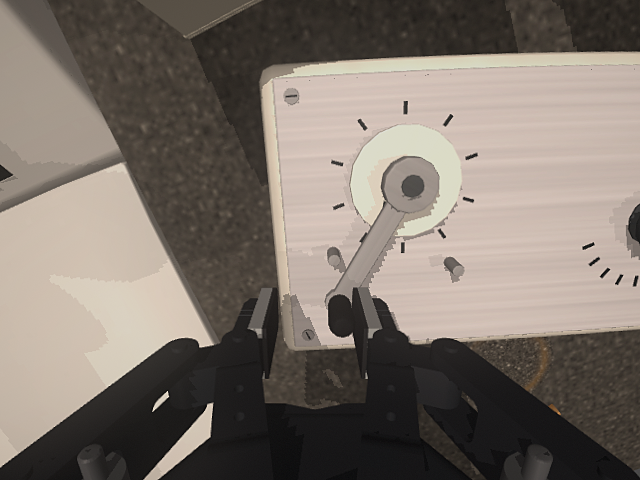

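The lever at (370,250) is nearly at its left stop pin (334,255). I'll creep the rest of the way.

Emit:
{"api": "arm_command", "payload": {"rows": [0,-0.004,0,0,-0.18,0,-0.003,0,0,-0.18,0,0,0,0,-0.18]}}

```text
t: 5.65
tcp_pos: [0.6028, 0.2304, 0.0748]
orientation: [-0.124, 0.696, -0.125, -0.696]
contact_force: [0.6, -3.9, -0.0]
finger_gap: 0.0355
```

Emit:
{"api": "arm_command", "payload": {"rows": [0,-0.002,0,0,-0.18,0,0,0,0,-0.18]}}

```text
t: 5.9
tcp_pos: [0.6031, 0.2315, 0.0747]
orientation: [0.124, -0.696, 0.125, 0.696]
contact_force: [0.8, -5.9, -0.6]
finger_gap: 0.0349
```

Emit:
{"api": "arm_command", "payload": {"rows": [0,-0.003,0,0,-0.18,0,0,0,0,-0.18]}}

```text
t: 6.15
tcp_pos: [0.6033, 0.2318, 0.0745]
orientation: [0.122, -0.696, 0.126, 0.697]
contact_force: [-1.3, -11.8, 2.4]
finger_gap: 0.0351
```

```bash
python3 shot.py w5; python3 -c "
import cv2;im=cv2.imread('pics/w5.png');cv2.imwrite('pics/w5c.png',cv2.resize(im[80:360,260:500],None,fx=2.1,fy=2.1,interpolation=2))"
```

```text
6.15 [0.6033 0.2318 0.0745] [ -1.35 -11.83   2.4 ] 0.035062649893629505 [ 0.33  0.35  1.8  -0.    1.    2.26]
```

View pics/w5c.png

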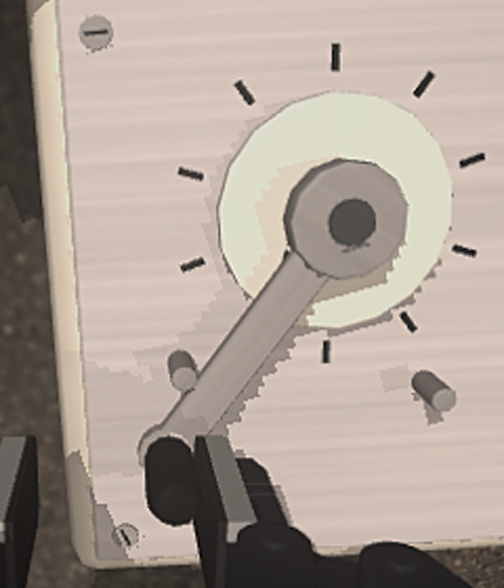

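The lever bears on the stop pin with 12 N and no further travel. I'll ease off, lift clear and let it spring back.

Emit:
{"api": "arm_command", "payload": {"rows": [0,0.008,0,0,-0.18,-0.06,0,0,0,-0.18,-0.07,0,0,0,-0.18,-0.06,0.05,0,0,-0.18,0,0.05,0,0,1,0,0,0,0,1]}}

```text
t: 6.95
tcp_pos: [0.5739, 0.1526, 0.2283]
orientation: [-0.126, 0.697, -0.124, -0.695]
contact_force: [0.2, -0.3, -0.0]
finger_gap: 0.0701
```

```bash
python3 shot.py w6
```

```text
6.95 [0.5739 0.1526 0.2283] [ 0.2  -0.26 -0.03] 0.07007018274554935 [0.22 0.11 1.79 0.   1.24 2.14]
```

View pics/w6.png

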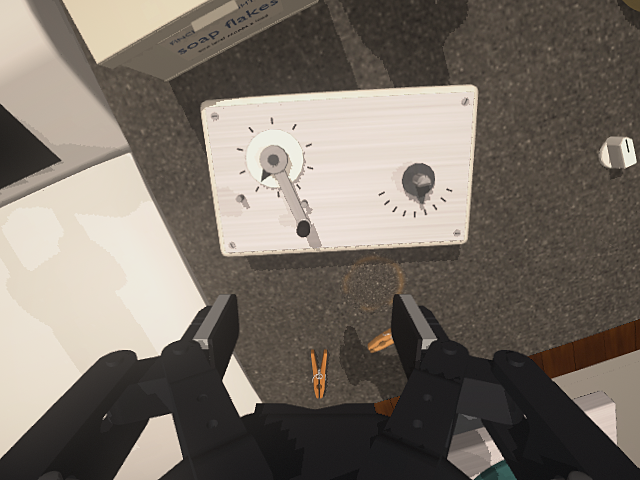

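```bash
python3 -c "
import cv2,numpy as np
a=cv2.imread('pics/w2.png')[115:205,235:325];b=cv2.imread('pics/w6.png')[115:205,230:320]
cv2.imwrite('pics/cmp.png',cv2.resize(np.hstack([a,b]),None,fx=4.4,fy=4.4,interpolation=2))"
```

```text
(no output)
```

View pics/cmp.png

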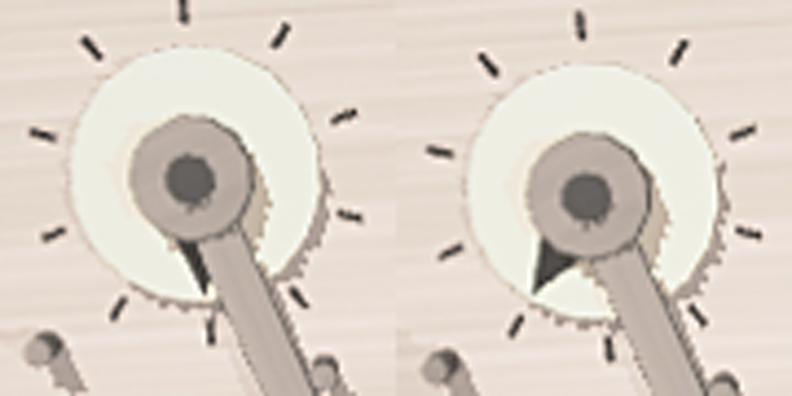

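The disc mark went from the bottom tick to the next one, so exactly one period is booked, and the lever is back at rest. Now the knob.

Emit:
{"api": "arm_command", "payload": {"rows": [0,0.0748,-0.0184,0,1,0,0.0748,-0.0184,0,1,0,0.0748,-0.0184,0,1,0,0.0748,-0.0184,0,1,0,0.0748,-0.0184,0,1,0,0.0748,-0.0184,0,1,0,0.0748,-0.0184,0,1,0,0,0,0.977,1,0,0,0,0.977,1,0,0,0,0.977,1,0.05,0,0,0.977,1,0.05,0,0,0.977,1]}}

```text
t: 8.5
tcp_pos: [0.5275, -0.2743, 0.1458]
orientation: [-0.258, 0.659, -0.257, -0.658]
contact_force: [-0.2, -0.2, -0.0]
finger_gap: 0.0856
```

Emit:
{"api": "arm_command", "payload": {"rows": [0,0,0,0,1,0,0,0,0,1]}}

```text
t: 8.75
tcp_pos: [0.527, -0.275, 0.1476]
orientation: [-0.257, 0.659, -0.256, -0.659]
contact_force: [1.0, -0.4, 0.0]
finger_gap: 0.0852
```

```bash
python3 shot.py w7
cat > fitk.py <<'E'
from h import *
import pickle,sys
n=sys.argv[1]; u0,v0,u1,v1=map(int,sys.argv[2:6])
s,i=pickle.load(open(n+".pkl","rb")); P=cloud(i,np.load(n+".npy"))
q=s["orientation"]; Rt=R.from_quat(q[[1,2,3,0]]).as_matrix(); print(Rt.round(3))
sub=P[v0:v1,u0:u1]; top=sub[(sub[...,2]>.029)&(sub[...,2]<.036)]
r=cv2.minAreaRect((top[:,:2]*1000).astype(np.float32));print(len(top),np.median(top[:,2]),r)
sk=sub[(sub[...,2]>.0035)&(sub[...,2]<.009)]
print("skirt",len(sk),cv2.minEnclosingCircle((sk[:,:2]*1000).astype(np.float32)))
E
python3 fitk.py w7 250 130 400 300
```

```text
8.75 [ 0.527  -0.275   0.1476] [ 1.04 -0.36  0.02] 0.08522103218580351 [-0.52  0.18  1.87  0.    1.09  1.79]
[[ 0.001 -0.676 -0.737]
 [ 0.    -0.737  0.676]
 [-1.    -0.001 -0.001]]
1506 0.03225307412938162 ((496.12652587890625, -270.3135070800781), (38.288421630859375, 102.51669311523438), 79.03712463378906)
skirt 1718 ((485.3306884765625, -248.95082092285156), 72.36343383789062)
```

View pics/w7.png

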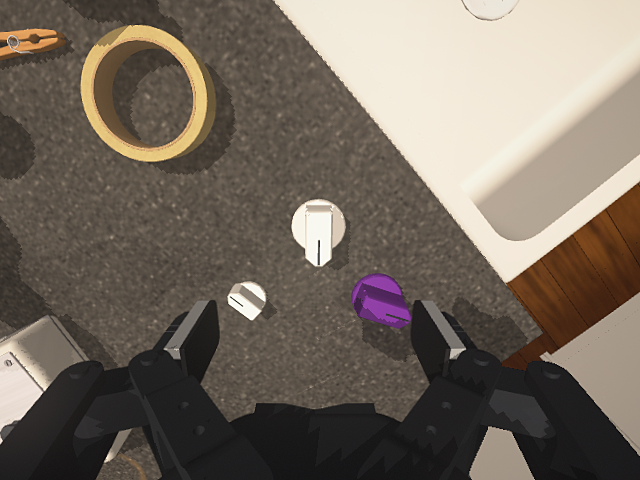

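The knob at (319,228) is aligned with the jaws. The look-alikes are about 75 mm to the side of the finger line. I'll refit on a tight crop.

```bash
python3 fitk.py w7 285 190 352 272
```

```text
[[ 0.001 -0.676 -0.737]
 [ 0.    -0.737  0.676]
 [-1.    -0.001 -0.001]]
1435 0.03229025770650315 ((522.8370361328125, -274.3962097167969), (21.81654167175293, 46.74522018432617), 46.8354377746582)
skirt 978 ((525.1407470703125, -276.5674743652344), 24.146129608154297)
```

Emit:
{"api": "arm_command", "payload": {"rows": [0.0573,0.003,0,0,1,0.0573,0,0,0,1,0.0573,0,0,0,1,0,0,0,0,1,0,0,0,0,-1,0,0,0,0,-1,0,0,0,0,-1,0,0,0,0,-1,0,0,0,0,-1,0,0,0,0,-1], "grip_force": 50}}

```text
t: 10.05
tcp_pos: [0.5255, -0.2778, 0.0112]
orientation: [-0.257, 0.66, -0.257, -0.658]
contact_force: [0.1, -0.1, 8.1]
finger_gap: 0.021
```

```bash
python3 shot.py w8
```

```text
10.05 [ 0.5255 -0.2778  0.0112] [ 0.05 -0.06  8.14] 0.021002545513999413 [-0.53  0.34  1.96  0.    0.84  1.79]
```

View pics/w8.png

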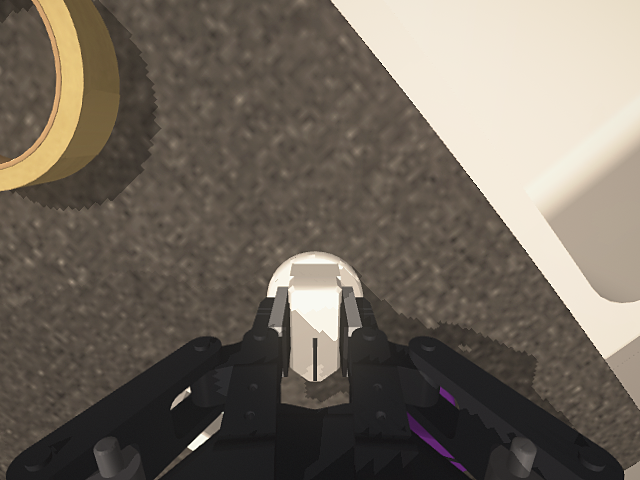

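The knob is gripped with a 21 mm gap and the nose line is centred at (315,360). Now lift, carry it over the spindle and turn it.

Emit:
{"api": "arm_command", "payload": {"rows": [-0.03,0,0,0,-1,-0.078,0,0,0,-1,-0.078,0,0,0,-1,0,-0.0581,0.0381,0,-1,0,-0.0581,0.0381,0,-1,0,-0.0581,0.0381,0,-1,0,-0.0581,0.0381,0,-1,0,-0.0581,0.0381,0,-1,0,-0.0581,0.0381,0,-1]}}

```text
t: 11.22
tcp_pos: [0.5784, 0.0537, 0.1581]
orientation: [0.257, -0.659, 0.257, 0.659]
contact_force: [0.8, -0.2, -0.5]
finger_gap: 0.0206
```

Emit:
{"api": "arm_command", "payload": {"rows": [0,0,0,-1,-1,0,0,0,-1,-1,0,0,0,-1,-1,0,0,0,-1,-1,0,0,0,-1,-1,0,0,0,-1,-1,0,0,0,-1,-1,0,0,0,-1,-1,0,0,0,0,-1,0,0,0,0,-1]}}

```text
t: 12.48
tcp_pos: [0.5784, 0.0519, 0.158]
orientation: [0.037, -0.706, 0.037, 0.706]
contact_force: [0.9, -0.5, -1.0]
finger_gap: 0.021
```

```bash
python3 shot.py w9 scene; python3 fitk.py w9 0 0 3 3 2>/dev/null | head -3
```

```text
12.475 [0.5784 0.0519 0.158 ] [ 0.87 -0.51 -1.  ] 0.020970289585389303 [0.05 0.14 1.89 0.   1.11 1.72]
[[-0.    -0.105 -0.994]
 [ 0.    -0.994  0.105]
 [-1.     0.     0.   ]]
```

View pics/w9.png

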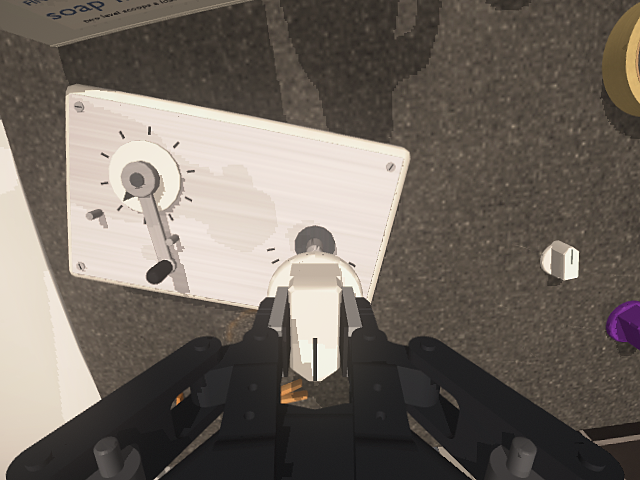

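View pics/w9_scene.png

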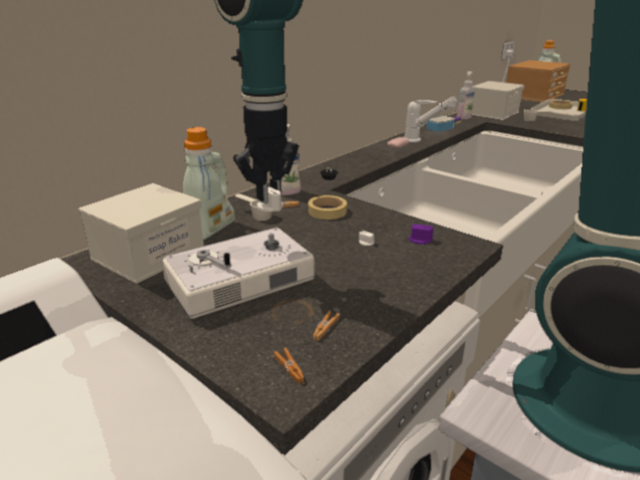

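Run:
```python
from h import *
import pickle
from scipy.optimize import least_squares
s,i=pickle.load(open("w9.pkl","rb")); im=cv2.imread("pics/w9.png"); P=cloud(i,np.load("w9.npy")); T=s["tcp_pos"]
sub=P[230:400,260:370]
z=sub[...,2]; top=sub[(z>.174)&(z<.184)]
print("z hist",np.histogram(z[(z>.13)&(z<.2)],bins=14,range=(.13,.2)))
r=cv2.minAreaRect((top[:,:2]*1000).astype(np.float32)); print(len(top),np.median(top[:,2]),r)
sk=sub[(z>.148)&(z<.157)]; 
print("skirt",len(sk),np.median(sk[:,2]) if len(sk) else 0,cv2.minEnclosingCircle((sk[:,:2]*1000).astype(np.float32)))
print("tcp",T)
# collar dark edge in rectified z=.07
N=600; sc=.0001; u,v=np.meshgrid(np.arange(N),np.arange(N))
X=.5787+(N/2-v)*sc; Y=.0525+(N/2-u)*sc
q=proj(i,np.stack([X,Y,np.full_like(X,.07)],-1)).astype(np.float32).reshape(N,N,2)
rr=cv2.remap(im,q[...,0],q[...,1],cv2.INTER_CUBIC); cv2.circle(rr,(300,300),150,(0,0,255),1); cv2.imwrite("pics/r9.png",rr)
```

```text
z hist (array([   0,    0,    0,  151, 1413,  201,  270,  477,  546, 4628,  844,
        447,  397,  790]), array([0.13 , 0.135, 0.14 , 0.145, 0.15 , 0.155, 0.16 , 0.165, 0.17 ,
       0.175, 0.18 , 0.185, 0.19 , 0.195, 0.2  ]))
5491 0.17918496348776236 ((578.2250366210938, 52.69854736328125), (43.55729675292969, 43.99272537231445), 39.2958984375)
skirt 1599 0.15294621119959062 ((580.33935546875, 52.17616271972656), 23.591299057006836)
tcp [0.57840002 0.05194503 0.15804561]
```

View pics/r9.png

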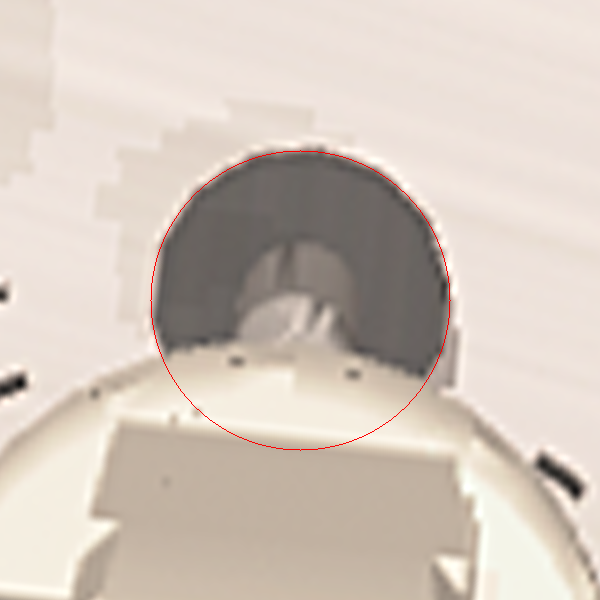

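Run:
```python
from h import *
import pickle
s,i=pickle.load(open("w9.pkl","rb")); im=cv2.imread("pics/w9.png"); T=s["tcp_pos"]
out=[]
for z in(.1529,.1792):
    N=600; sc=.00012; u,v=np.meshgrid(np.arange(N),np.arange(N))
    a=np.radians(174); nx,ny=np.cos(a),np.sin(a)   # down in image = nose dir; right in image = tool y
    A=(v-N/2)*sc; B=(u-N/2)*sc; X=T[0]+A*nx+B*(-.105); Y=T[1]+A*ny+B*(-.994)
    q=proj(i,np.stack([X,Y,np.full_like(X,z)],-1)).astype(np.float32).reshape(N,N,2)
    rr=cv2.remap(im,q[...,0],q[...,1],cv2.INTER_CUBIC); cv2.circle(rr,(300,300),200,(0,0,255),1)
    for k in(-167,225): cv2.line(rr,(200,300+k),(400,300+k),(0,0,255),1)
    for k in(-92,92): cv2.line(rr,(300+k,150),(300+k,500),(0,255,0),1)
    cv2.imwrite(f"pics/r9_{int(z*1e4)}.png",rr)
```

```text
(no output)
```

View pics/r9_1529.png

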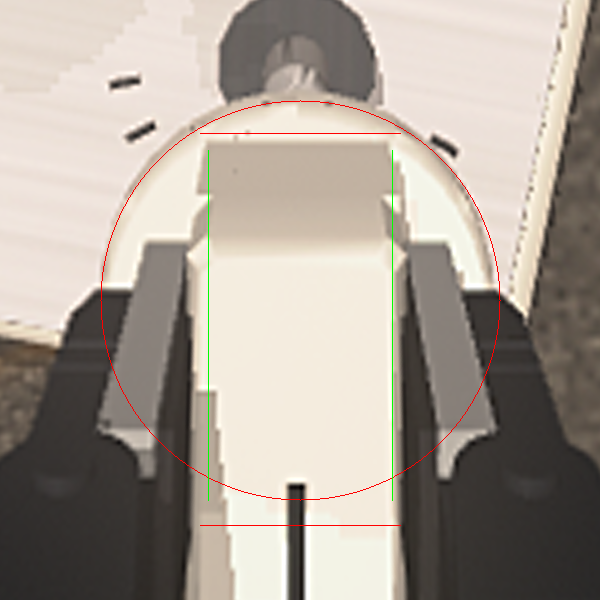

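View pics/r9_1792.png

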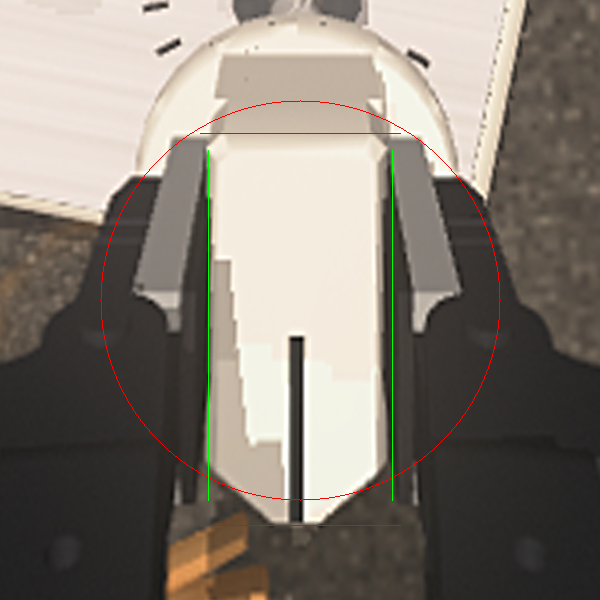

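The knob axis is within about 0.6 mm of the spindle axis and the nose is at 174°, against about 174.5° for the tab. I'll correct and descend to just above the shaft.

Emit:
{"api": "arm_command", "payload": {"rows": [0.0344,-0.0004,-0.0007,-0.1,-1,0.0344,0,0,0,-1,0,0,0,0,-1,0,0,0,0,-1]}}

```text
t: 13.08
tcp_pos: [0.5797, 0.0522, 0.104]
orientation: [-0.034, 0.707, -0.034, -0.706]
contact_force: [-0.4, 1.3, -0.0]
finger_gap: 0.0208
```

Run:
```python
from h import *
s=manip.observe(); print(s["t"],s["tcp_pos"].round(4),s["contact_force"].round(2),s["moment"].round(2)); q=s["orientation"]; print(R.from_quat(q[[1,2,3,0]]).as_matrix().round(3))
```

```text
13.075 [0.5797 0.0522 0.104 ] [-0.41  1.29 -0.03] [0.02 0.02 0.03]
[[ 0.001 -0.097 -0.995]
 [ 0.    -0.995  0.097]
 [-1.    -0.    -0.001]]
```

Emit:
{"api": "arm_command", "payload": {"rows": [0.003,0,0.0009,0,-1,0.005,0,0,0,-1,0.005,0,0,0,-1,0,0,0,0,-1]}}

```text
t: 13.58
tcp_pos: [0.5783, 0.0523, 0.0924]
orientation: [0.034, -0.706, 0.034, 0.706]
contact_force: [0.4, -0.0, -0.9]
finger_gap: 0.0209
```

There's no resistance, and the underside is already about 8 mm below the shaft top, so the D engaged. I'll keep going down.

Emit:
{"api": "arm_command", "payload": {"rows": [0.005,0,0,0,-1,0.005,0,0,0,-1,0,0,0,0,-1]}}

```text
t: 13.95
tcp_pos: [0.5783, 0.0522, 0.0842]
orientation: [0.034, -0.706, 0.034, 0.706]
contact_force: [0.1, 0.5, -1.3]
finger_gap: 0.0207
```

Emit:
{"api": "arm_command", "payload": {"rows": [0.004,0,0,0,-1,0.003,0,0,0,-1,0,0,0,0,-1], "grip_force": 80}}

```text
t: 14.32
tcp_pos: [0.5787, 0.0523, 0.0797]
orientation: [-0.034, 0.706, -0.034, -0.706]
contact_force: [-1.3, 0.3, 5.8]
finger_gap: 0.0204
```

Emit:
{"api": "arm_command", "payload": {"rows": [0.004,0,0,0,-1,0.003,0,0,0,-1,0,0,0,0,-1]}}

```text
t: 14.7
tcp_pos: [0.5789, 0.0523, 0.0752]
orientation: [-0.034, 0.706, -0.034, -0.706]
contact_force: [-4.0, 0.5, 10.7]
finger_gap: 0.0203
```

Emit:
{"api": "arm_command", "payload": {"rows": [0.002,0,0,0,-1,0,0,0,0,-1]}}

```text
t: 14.95
tcp_pos: [0.5789, 0.0523, 0.0751]
orientation: [-0.034, 0.706, -0.034, -0.706]
contact_force: [-8.3, -0.9, 18.6]
finger_gap: 0.0204
```

```bash
python3 shot.py w10 top
python3 - <<'E'
from h import *
import pickle
s,i=pickle.load(open("w10.pkl","rb")); P=cloud(i,np.load("w10.npy")); sub=P[275:350,295:338]; print(np.median(sub[...,2]), np.percentile(sub[...,2],[25,75]))
sk=P[256:263,300:335]; print("skirt",np.median(sk[...,2]), "plate", np.median(P[225:245,250:380,2]))
im=cv2.imread("pics/w10_top.png"); cv2.imwrite("pics/w10t.png",cv2.resize(im[130:350,140:480],None,fx=2.3,fy=2.3,interpolation=2))
E
```

```text
14.95 [0.5789 0.0523 0.0751] [-8.34 -0.87 18.61] 0.020375192647579175 [ 0.05  0.23  1.95 -0.    0.96  1.71]
0.09613683805814097 [0.09554709 0.09654637]
skirt 0.06987481790724165 plate 0.0604550366631959
```

View pics/w10.png

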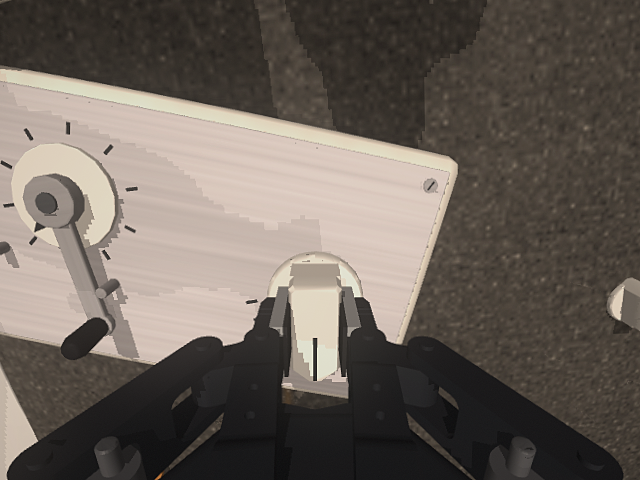

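View pics/w10t.png

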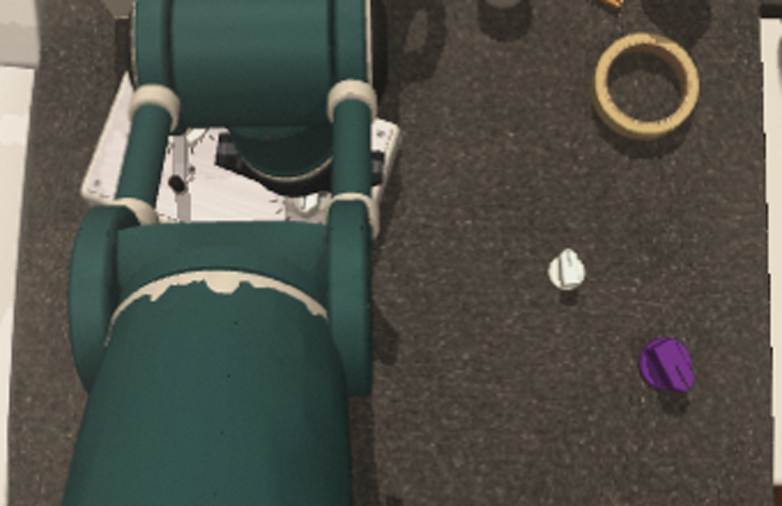

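The knob top is at z = 96.1 mm and the skirt top at 69.9 mm, so the underside is at 64 mm, which is fully pressed. I'll hold briefly and check it's steady.

Emit:
{"api": "arm_command", "payload": {"rows": [0.0005,0,0,0,-1,0,0,0,0,-1,0,0,0,0,-1,0,0,0,0,-1]}}

```text
t: 15.55
tcp_pos: [0.579, 0.0523, 0.0751]
orientation: [-0.034, 0.707, -0.034, -0.706]
contact_force: [-8.8, -0.2, 21.1]
finger_gap: 0.0204
```

Run:
```python
from h import *
s=manip.observe(); print(s["t"],s["tcp_pos"].round(4),s["contact_force"].round(2),s["finger_gap"])
if 12<s["contact_force"][2]<32 and s["tcp_pos"][2]<.0757: print(manip.job_done())
```

```text
15.55 [0.579  0.0523 0.0751] [-8.77 -0.21 21.09] 0.02041775795296246
the job is handed in; nothing more can be done
None
```

The job is handed in at t ≈ 15.6 s, with the gripper still holding the start knob pressed fully down. The interface reports no verdict, so what follows is from my own checks.

- **Booking:** I swung the lever once until it bore on its stop pin, at about 12 N with no further travel. It then sprang back to rest, and close-up pictures from before and after show the disc moved on exactly one mark.
- **Knob:** I took the larger white knob and turned its nose to match the collar tab, about 174.5°. It slid over the D-shaft without resistance, then pressed down to the spindle's stop.
- **Last checks:** Depth readings put the knob's underside at 64 mm, which is the 70 mm collar height less the full 6 mm press. At the last reading before hand-in the tool was steady and pushing down with about 21 N. The lever was at rest and the disc still one mark on.
- **Left in place:** I did not touch the tape roll, the clothes pegs or the look-alikes. The final top picture shows the tape and look-alikes unmoved. The two front clothes pegs were not in the part I viewed at the end.
- **Disagreement:** There was a steady sideways force of about 8 to 9 N on the tool while pressing, probably from the slight play in the bore. I left it, since it did not affect the press.

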